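Fetch the low parallel from behind the tall one

TASK

The low parallel still missing from the drilling set-up is in the wooden stand, blocked by the tall parallel in front of it. Lift the tall parallel out and set it aside, take the low one from the slot behind and stand it on edge on the tray's mat right alongside its twin (side by side, parallel, within a few centimetres), then put the tall one back, fully down in the stand's front slot. They are ground tools: set them down without dropping them, and do not shift the other things in the tray.

Things in the scene. Friction and masses are not known exactly. Their poses are not given: they have to be found in the camera images.
- stand: Wooden stand, fixed in either drawer; 78 (x) x 130 (y) x 18 mm; origin: centre of its underside, at z = 0; x away from the robot, y along its slots. Slots 110 mm long, floor 8 mm above the underside, 5 mm round-topped ribs between: front slot 20 mm wide at x = -21 mm, middle 16 mm at +2, rear (empty) 16 mm at +23. Clear floor before it to x = -120 mm. Drawer walls 88 mm high.
- front_slot (a point): Centre of the floor of the stand's front slot, 8 mm above the drawer floor: the tall parallel's origin is here when it is home. Axes as the stand.
- tall_parallel: Tall ground-steel parallel, a plain bar 16 mm thick (x), 100 mm long (y), 48 mm high (z), 0.4 to 0.75 kg, with two dark cross holes; starts standing on edge in the front slot, its top 56 mm above the drawer floor. Origin at the centre of its underside.
- low_parallel: Low ground-steel parallel, a plain bar 12 mm thick (x), 100 mm long (y), 24 mm high (z), about 0.2 kg; starts on edge in the middle slot, its top 32 mm above the drawer floor and 14 mm above the ribs, only 9 mm behind the tall one, so that no finger fits between them. Origin at the centre of its underside.
- tray: Shallow metal tray fixed in the other drawer, inside 190 (x) x 166 (y) mm, rim 20 mm high; origin: centre of its underside, on the drawer floor; x away from the robot. Its rubber mat's top is 4 mm above the underside. The twin stands across the near part; the far part (x over 33 mm) holds V-block and bushing; the mat between is free.
- twin_parallel: Twin of the low parallel, same shape and size (12 x 100 x 24 mm), on edge on the tray's mat near x = -60 mm in the tray's frame, its length roughly along the tray's y, its +x to the far side. Origin at the centre of its underside. At least 75 mm of mat is free on its far side. Stays where it is.
- v_block: Steel V-block 50 x 50 x 40 mm in the far part of the tray. Origin at the centre of its underside. Stays where it is.
- bushing: Flanged bronze bushing, 44 mm across, 30 mm high, in the far part of the tray. Origin at the centre of its underside. Stays where it is.

How it is judged:
By the outcome, as a careful person would: the job done as asked, in the order asked, and still so for the second after the job is handed in, with the robot touching nothing.
It also fails if it takes over 67 s, if anything falls off the work surface, if the arm or the gripper's body presses on something with over 40 N, if the wrist force passes 120 N, or if a joint passes its speed limit or range.

ROBOT

A 6-joint arm with a two-finger parallel gripper is mounted at the origin on a cart in front of the work surface, level with it; the furniture and walls round the work are solid. World frame = base frame: x ahead of the robot, y to its left, z up, the work surface at z = 0. Lengths are in mm, angles in rad, forces in N, time in s.
With the tool pointing down it reaches from about 350 to 975 mm from the base axis. Payload 7.1 kg.
Tool frame: the origin (TCP) lies between the finger pads; the fingertips stand 19 mm ahead of it and the grasp point (between the pads) is the TCP (ctrl.tcp_to_tips is the distance from the TCP to the fingertips, in mm); z points along the fingers, y is the line along which they close (so a half turn about z gives the same grasp; the last joint's range is limited). The gripper opens to 88 mm and grips with 3 to 60 N. Pads are 20 mm wide; open, the fingers measure 115 mm over their backs; the gripper's body (75 mm by 178 mm) begins 61 mm behind the grasp point.
Start: joints at [-1.153, 0.423, 1.63, -0, 1.089, -0.019], TCP at [264.416, -566.294, 241.675] pointing down, gripper open.
Joint ranges: [-3, 3], [-0.9, 2.11], [0.09, 2.58], [-1.31, 4.45], [0.11, 2.69], [-2.54, 2.54]. Speed limits (rad/s): [2.39, 2.39, 3.01, 3.14, 3.14, 3.14].

INTERFACE

Orientations are given as a rotation vector (axis times angle).
In Python, from workcell import status, optics, ctrl gives the robot as it stands. The module is installed in compiled form; this text tells all that it offers.
- The arm moves only by the shell command python3 -m inch 'ROWS'. ROWS is JSON, a list that holds one entry, the list of rows, each a list of 7 numbers: the shift along the tool's x, y, z in mm, then the turn, a rotation vector about the tool's x, y, z in rad, then the opening in per cent of the stroke, from 0 (shut) to 100 (fully open). A call has 1 to 20 rows; each row is the pose to reach, as a shift and turn from the pose commanded when the call began, along the tool's axes at that moment; what a row does not reach only later rows make up. A row lasts 1/10 s, in which the tool goes at most 50 mm and 8.59 degrees, less where a joint would pass 70% of its speed; a pose out of reach is approached as far as the arm can. A call with a gripper value outside its range is refused whole. The fingers move at their own pace and stop on an object; the grip force is fixed at half the most. Time passes only in rows, so rows that repeat a pose let the fingers close. It gives the time, the measured TCP pose, the force, the opening and the grip force at its end, in the units of the state.
- status.get_obs(): the state, without advancing time (a new reading comes with each control period).
- optics.get_image(name): name is "scene" or "top" or "wrist"; returns a dict with "frame" (384x512x3 uint8, red, green, blue), "fx", "fy", "cx", "cy" (pixels), "rvec" (rotation vector, rad) and "tvec" (3), from world to camera coordinates, as OpenCV has them; the wrist camera has in their place "hand_eye" (4x4, takes a point from camera to tool coordinates, whose origin is the TCP and whose axes are the flange's). Camera axes: x right, y down, z forward; pixel columns grow to the right and rows downward; lengths in mm; the calibration is good to about 2 mm. A picture is of the moment at which its call begins: read the wrist's pose just before it. There is no depth.
- ctrl.close_job(): hands the job in; it is judged then, once.
The state is a dict: "t": time; "qpos": joint angles; "qvel": joint speeds; "joint_torque": joint torques, N m; "ee_pos": TCP position; "orientation": TCP orientation; "ft_force": force on the tool from outside, world axes, zero at the start; "moment": the same for the moment, N m; "width": finger opening in mm; "grasp_force": force on a finger pad.
Only numpy, scipy, OpenCV 4.12 (cv2) and the standard library are available. Lean on these libraries where they do the work, as an engineer would, in place of code of your own. Each camera call takes 0.05 s, during which the arm holds its last target. There are 200 camera calls.

## Working session

There is one attempt and no reset: what is moved stays moved. The work goes in short steps, Python scripts to look and compute and a shell command to move; the robot and the scene stay as the last step left them, time stands still between calls to the robot, and variables do not carry over. Pictures are saved under pics/ and viewed, at most 10 in all, crops included, and the job is handed in when it is done.

```bash
mkdir -p pics; python3 - <<'E'
from workcell import status, optics, ctrl
import cv2,numpy as np
o=status.get_obs();print({k:np.round(v,3).tolist() for k,v in o.items()},ctrl.tcp_to_tips)
import pickle
d={}
for n in("top","scene"):
    im=optics.get_image(n);d[n]=im
    print(n,{k:np.round(v,3).tolist() for k,v in im.items() if k!="frame"})
    f=cv2.cvtColor(im["frame"],cv2.COLOR_RGB2BGR);cv2.imwrite(f"pics/{n}0.png",cv2.resize(f,(800,600),interpolation=cv2.INTER_CUBIC))
pickle.dump(d,open("d0.pkl","wb"))
E
```

```text
{'t': 0.0, 'qpos': [-1.153, 0.424, 1.631, -0.0, 1.089, -0.019], 'qvel': [0.0, -0.0, 0.001, -0.0, 0.0, -0.001], 'joint_torque': [-0.001, -54.462, -27.367, 0.064, 0.023, -0.0], 'ee_pos': [264.219, -565.829, 240.939], 'orientation': [-3.066, -0.68, 0.0], 'ft_force': [-0.272, 0.21, 0.238], 'moment': [0.041, -0.034, 0.022], 'grasp_force': 0.0, 'width': 87.958} 19.0
top {'fx': 389.472, 'fy': 389.472, 'cx': 261.391, 'cy': 187.313, 'rvec': [2.235, -2.177, 0.034], 'tvec': [31.306, 543.03, 894.905]}
scene {'fx': 442.999, 'fy': 442.999, 'cx': 259.452, 'cy': 194.801, 'rvec': [0.728, -2.524, 1.212], 'tvec': [485.845, 193.988, 1069.753]}
```

View pics/top0.png

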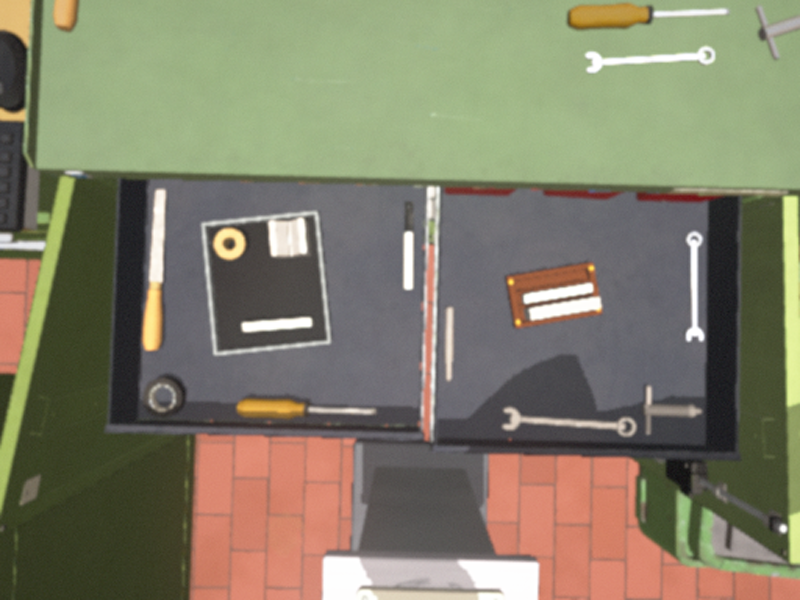

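View pics/scene0.png

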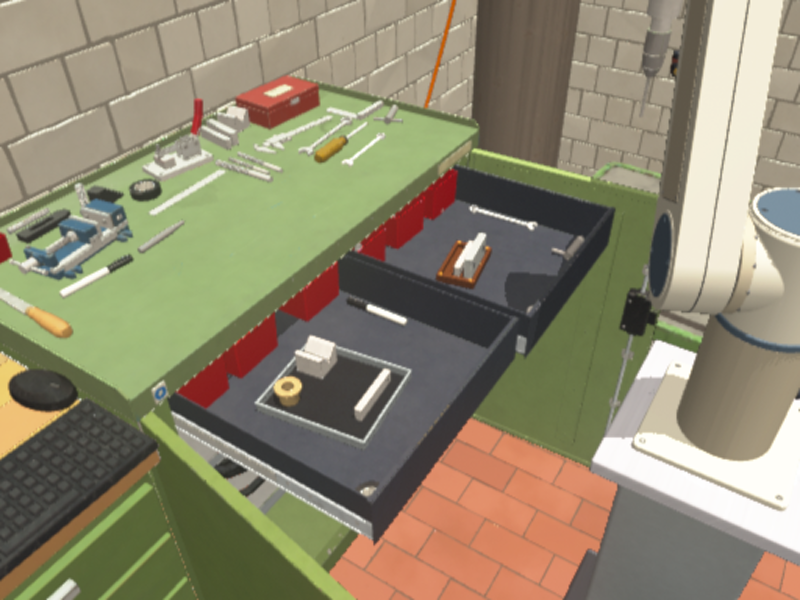

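The top view shows the stand at about (555,295), with the tall bar at (565,308) as the near one and the low bar at (558,293) behind it. The tray spans (203,224) to (329,342), with the twin at (277,325), the V-block at (288,238) and the bushing at (229,243). I'll get rough positions first and then refine them with the wrist camera.

```bash
cat > h.py <<'E'
import numpy as np,cv2,pickle
from scipy.spatial.transform import Rotation as R
def cam(im,obs=None):
    """returns Rwc, origin (world), K"""
    K=np.array([[im["fx"],0,im["cx"]],[0,im["fy"],im["cy"]],[0,0,1.]])
    if "hand_eye" in im:
        H=np.array(im["hand_eye"]); Rt=R.from_rotvec(obs["orientation"]).as_matrix()
        return Rt@H[:3,:3], Rt@H[:3,3]+np.array(obs["ee_pos"]),K
    r=R.from_rotvec(np.ravel(im["rvec"])).as_matrix()
    return r.T,-r.T@np.ravel(im["tvec"]),K
def hit(c,uv,z):
    Rw,o,K=c; uv=np.atleast_2d(uv).astype(float)
    d=(Rw@np.linalg.inv(K)@np.c_[uv,np.ones(len(uv))].T).T
    return o+d*((z-o[2])/d[:,2])[:,None]
def tri(c1,u1,c2,u2):
    A=[];b=[]
    for c,u in((c1,u1),(c2,u2)):
        d=c[0]@np.linalg.inv(c[2])@np.r_[u,1.];d/=np.linalg.norm(d);P=np.eye(3)-np.outer(d,d);A.append(P);b.append(P@c[1])
    return np.linalg.lstsq(np.vstack(A),np.hstack(b),rcond=None)[0]
def proj(c,p):
    q=c[2]@c[0].T@(np.atleast_2d(p)-c[1]).T; return (q[:2]/q[2]).T
E
python3 - <<'E'
from h import *
np.set_printoptions(precision=1,suppress=True)
d=pickle.load(open("d0.pkl","rb"));t=cam(d["top"]);s=cam(d["scene"])
S=1.5625
print("cams",t[1],s[1])
# tray corners tri: near-right, near-left, far-left,far-right ; top vs scene
for a,b in(((329,342),(410,372)),((215,354),(366,440)),((203,224),(257,403)),((317,211),(325,347))):
    print(tri(t,np.array(a)/S,s,np.array(b)/S))
for z in(0,-100): 
  print(z,hit(t,np.array([(329,342),(215,354),(203,224),(317,211)])/S,z+20))
  print("twin",hit(t,np.array([(242,327),(312,322)])/S,z+28), "tall",hit(t,np.array([(530,315),(601,303)])/S,z+56),"low",hit(t,np.array([(524,298),(592,288)])/S,z+32))
  print("stand corners",hit(t,np.array([(507,274),(594,263),(602,317),(516,328)])/S,z+18))
E
```

```text
cams [514.3  45.4 911.1] [ 22.7 861.2 822.1]
[465.7 159.6  16.3]
[442.8 323.1  22.7]
[633.6 349.4  18.6]
[648.2 177.9   2.5]
0 [[466.6 159.6  20. ]
 [444.8 325.4  20. ]
 [634.8 349.9  20. ]
 [658.3 183.   20. ]]
twin [[485.4 285.2  28. ]
 [495.3 184.   28. ]] tall [[ 513.7 -126.1   56. ]
 [ 533.1 -225.5   56. ]] low [[ 538.  -121.8   32. ]
 [ 555.  -219.8   32. ]]
stand corners [[ 573.   -98.7   18. ]
 [ 592.5 -226.3   18. ]
 [ 513.4 -239.4   18. ]
 [ 494.  -113.6   18. ]]
-100 [[461.2 172.4 -80. ]
 [437.  356.8 -80. ]
 [648.3 384.  -80. ]
 [674.5 198.4 -80. ]]
twin [[482.1 312.4 -72. ]
 [493.1 199.7 -72. ]] tall [[ 513.6 -146.2  -44. ]
 [ 535.3 -257.2  -44. ]] low [[ 540.6 -140.8  -68. ]
 [ 559.6 -249.9  -68. ]]
stand corners [[ 579.5 -114.9  -82. ]
 [ 601.2 -256.7  -82. ]
 [ 513.3 -271.3  -82. ]
 [ 491.8 -131.4  -82. ]]
```

```bash
cat >> h.py <<'E'
def row(p,yh,obs=None):
    """shift/turn in tool axes from the commanded (~measured) pose to TCP world p, tool pointing down, tool-y heading yh"""
    if obs is None:
        from workcell import status; obs=status.get_obs()
    Rt=R.from_rotvec(obs["orientation"])
    T=R.from_matrix(np.array([[-np.sin(yh),np.cos(yh),0],[np.cos(yh),np.sin(yh),0],[0,0,-1]]).T)
    # columns: tool x, y, z
    x=np.array([-np.sin(yh),np.cos(yh),0]);y=np.array([np.cos(yh),np.sin(yh),0]);z=np.array([0,0,-1.])
    T=R.from_matrix(np.c_[x,y,z])
    return np.round(Rt.inv().apply(np.array(p)-obs["ee_pos"]),1),np.round((Rt.inv()*T).as_rotvec(),4)
E
python3 - <<'E'
from h import *
print(row([523,-173,240],0.16))
E
```

```text
(array([ 400.7, -246.5,    1.3]), array([-1.100e-03, -9.000e-04, -1.294e+00]))
```

```bash
python3 -m inch '[[[400.7,-246.5,1,0,0,-1.294,50],[400.7,-246.5,1,0,0,-1.294,50],[400.7,-246.5,1,0,0,-1.294,50],[400.7,-246.5,1,0,0,-1.294,50],[400.7,-246.5,1,0,0,-1.294,50],[400.7,-246.5,1,0,0,-1.294,50],[400.7,-246.5,1,0,0,-1.294,50],[400.7,-246.5,1,0,0,-1.294,50],[400.7,-246.5,1,0,0,-1.294,50],[400.7,-246.5,1,0,0,-1.294,50],[400.7,-246.5,1,0,0,-1.294,50],[400.7,-246.5,1,0,0,-1.294,50],[400.7,-246.5,1,0,0,-1.294,50],[400.7,-246.5,1,0,0,-1.294,50]]]'
python3 - <<'E'
from h import *
from workcell import status,optics
for i in range(1):
    o=status.get_obs();im=optics.get_image("wrist");print(o["t"],np.round(o["ee_pos"],1),np.round(o["orientation"],3),o["width"],np.round(o["ft_force"],1)); print(np.round(im["hand_eye"],3).tolist(),im["fx"])
    pickle.dump((o,im),open("w1.pkl","wb"))
    f=cv2.cvtColor(im["frame"],cv2.COLOR_RGB2BGR);cv2.imwrite("pics/w1.png",cv2.resize(f,(800,600),interpolation=cv2.INTER_CUBIC))
E
```

```text
t: 1.5
ee_pos: [522.5, -174.5, 240.6]
orientation: [-2.039, -2.39, 0.0]
ft_force: [-0.4, 0.8, -0.3]
width: 44.0
grasp_force: 0.0
1.5 [ 522.5 -174.5  240.6] [-2.039 -2.39   0.   ] 43.997135955936066 [-0.4  0.8 -0.3]
[[-0.001, -0.959, -0.283, 77.116], [1.0, -0.001, -0.0, -0.009], [0.0, -0.283, 0.959, -142.734], [0.0, 0.0, 0.0, 1.0]] 336.18136097328187
```

View pics/w1.png

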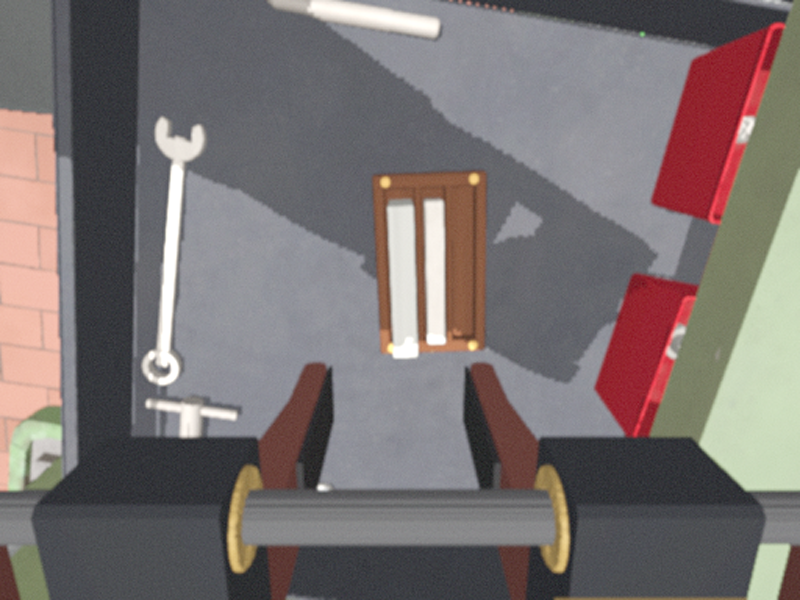

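The wrist view shows the stand upright in the frame, with corners at about (375,177), (485,172), (484,347) and (381,352). The tall bar's top runs from (400,200) to (404,345) and the low bar's from (434,199) to (436,340). I'll enlarge this area.

```bash
python3 - <<'E'
from h import *
o,im=pickle.load(open("w1.pkl","rb"))
f=cv2.cvtColor(im["frame"],cv2.COLOR_RGB2BGR)[105:233,226:326]
cv2.imwrite("pics/w1c.png",cv2.resize(f,None,fx=4.6,fy=4.6,interpolation=cv2.INTER_CUBIC))
E
```

```text
(no output)
```

View pics/w1c.png

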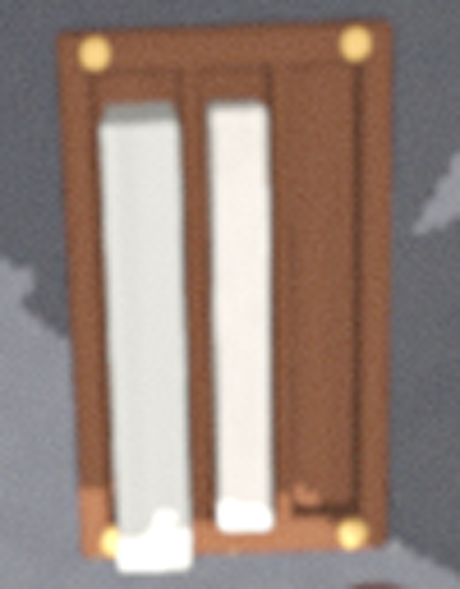

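```bash
python3 - <<'E'
from h import *
np.set_printoptions(precision=1,suppress=True)
o,im=pickle.load(open("w1.pkl","rb"));c=cam(im,o)
g=lambda a,z:hit(c,np.array(a)/4.6+[226,105]-0.4,z)
def fit(q,n):
    # q: near+y, far+y, far-y, near-y
    d=(q[0]+q[1]-q[2]-q[3])/2; w=(q[1]+q[2]-q[0]-q[3])/2
    print(n,"centre",q.mean(0),"len",np.linalg.norm(d),"wid",np.linalg.norm(w),"yaw",round(np.arctan2(-d[0],d[1]),4),round(np.arctan2(w[1],w[0]),4))
fit(g([(101,122),(180,122),(191,572),(119,572)],56),"tall")
fit(g([(209,108),(268,105),(273,530),(217,530)],32),"low")
fit(g([(60,34),(390,22),(386,546),(84,557)],18),"stand")
fit(g([(94,53),(356,44),(351,533),(112,541)],18),"studs")
E
```

```text
tall centre [ 526.1 -177.9   56. ] len 100.75828701815924 wid 16.413957807151952 yaw 0.1913 0.1574
low centre [ 547.7 -173.2   32. ] len 100.66423542398869 wid 13.351625987036611 yaw 0.1921 0.182
stand centre [ 545.3 -170.8   18. ] len 128.1356091161224 wid 75.88700979540795 yaw 0.1937 0.1945
studs centre [ 544.9 -171.2   18. ] len 119.64173961812156 wid 60.174713393262465 yaw 0.1877 0.1919
```

```bash
python3 - <<'E'
from h import *
print(row([525.5,-177,55],0.19))
E
```

```text
(array([ -2.9,   2.5, 185.7]), array([-0.0001,  0.    , -0.0318]))
```

```bash
python3 -m inch '[[[-2.9,2.5,45,0,0,-0.032,50],[-2.9,2.5,90,0,0,-0.032,50],[-2.9,2.5,130,0,0,-0.032,50],[-2.9,2.5,160,0,0,-0.032,50],[-2.9,2.5,175,0,0,-0.032,50],[-2.9,2.5,183,0,0,-0.032,50],[-2.9,2.5,185.5,0,0,-0.032,50],[-2.9,2.5,185.5,0,0,-0.032,50],[-2.9,2.5,185.5,0,0,-0.032,30],[-2.9,2.5,185.5,0,0,-0.032,15],[-2.9,2.5,185.5,0,0,-0.032,5],[-2.9,2.5,185.5,0,0,-0.032,5],[-2.9,2.5,185.5,0,0,-0.032,5],[-2.9,2.5,185.5,0,0,-0.032,5]]]'
```

```text
t: 2.95
ee_pos: [526.4, -175.9, 55.6]
orientation: [1.998, 2.424, 0.0]
ft_force: [-2.2, 0.3, 6.4]
width: 15.5
grasp_force: 30.0
```

```bash
python3 -m inch '[[[0,0,-5,0,0,0,5],[0,0,-15,0,0,0,5],[0,0,-28,0,0,0,5],[0,0,-36,0,0,0,5],[0,0,-38,0,0,0,5],[0,-5,-38,0,0,0,5],[0,-15,-38,0,0,0,5],[0,-30,-38,0,0,0,5],[0,-45,-38,0,0,0,5],[0,-56,-35,0,0,0,5],[0,-61,-28,0,0,0,5],[0,-61,-17,0,0,0,5],[0,-61,-7,0,0,0,5],[0,-61,0,0,0,0,5],[0,-61,3,0,0,0,5],[0,-61,5,0,0,0,5],[0,-61,6,0,0,0,5],[0,-61,6,0,0,0,5]]]'
```

```text
t: 4.75
ee_pos: [466.5, -187.5, 49.2]
orientation: [1.998, 2.424, 0.0]
ft_force: [0.2, 0.7, -4.8]
width: 15.6
grasp_force: 30.0
```

```bash
python3 -m inch '[[[0,0,0.5,0,0,0,5],[0,0,1,0,0,0,5],[0,0,1.5,0,0,0,5],[0,0,1.8,0,0,0,5],[0,0,1.8,0,0,0,5]]]'
```

```text
t: 5.25
ee_pos: [466.4, -187.6, 47.7]
orientation: [1.998, 2.424, 0.0]
ft_force: [-0.6, 0.4, 0.1]
width: 15.8
grasp_force: 30.0
```

```bash
python3 -m inch '[[[0,0,0.2,0,0,0,5],[0,0,0.2,0,0,0,20],[0,0,0.2,0,0,0,24],[0,0,0.2,0,0,0,28],[0,0,0.2,0,0,0,32],[0,0,0.2,0,0,0,32],[0,0,-10,0,0,0,32],[0,0,-30,0,0,0,32],[0,0,-70,0,0,0,32],[0,35,-105,0,0,0,40],[0,65,-120,0,0,0,40],[0,82,-125,0,0,0,40],[0,82,-125,0,0,0,40],[0,82,-125,0,0,0,40]]]'
python3 - <<'E'
from h import *
from workcell import status,optics
o=status.get_obs();im=optics.get_image("wrist");print(o["t"],np.round(o["ee_pos"],1))
pickle.dump((o,im),open("w2.pkl","wb"))
f=cv2.cvtColor(im["frame"],cv2.COLOR_RGB2BGR);cv2.imwrite("pics/w2.png",cv2.resize(f,(800,600),interpolation=cv2.INTER_CUBIC))
E
```

```text
t: 6.65
ee_pos: [545.8, -171.6, 172.2]
orientation: [-1.997, -2.424, 0.001]
ft_force: [0.3, 0.1, -0.0]
width: 34.9
grasp_force: 0.0
6.65 [ 545.8 -171.6  172.2]
```

View pics/w2.png

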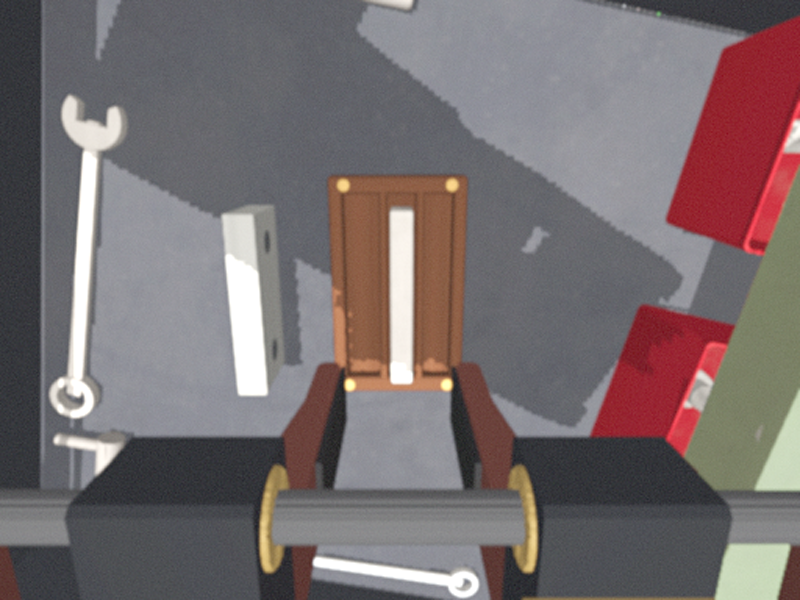

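The tall bar stands upright on the floor, with its top from (235,213) to (252,393). The low bar is now exposed, from (401,208) to (402,383), and the stand's studs are at (343,185), (452,185), (447,384) and (350,384).

```bash
cat >> h.py <<'E'
def fit(q,n):
    d=(q[0]+q[1]-q[2]-q[3])/2; w=(q[1]+q[2]-q[0]-q[3])/2
    print(n,"centre",q.mean(0).round(1),"len",np.linalg.norm(d).round(1),"wid",np.linalg.norm(w).round(1),"yaw",round(np.arctan2(-d[0],d[1]),4),round(np.arctan2(w[1],w[0]),4))
E
python3 - <<'E'
from h import *
o,im=pickle.load(open("w2.pkl","rb"));c=cam(im,o)
g=lambda a,z:hit(c,np.array(a)/1.5625,z)
fit(g([(390,208),(413,208),(414,383),(391,383)],32),"low")
fit(g([(343,185),(452,185),(447,384),(350,384)],18),"studs")
fit(g([(224,215),(252,208),(266,393),(239,394)],48),"tall")
print(row([548,-173,38.5],0.19))
E
```

```text
low centre [ 548.2 -172.8   32. ] len 101.3 wid 12.9 yaw 0.1995 0.192
studs centre [ 545.6 -171.2   18. ] len 119.5 wid 59.9 yaw 0.1967 0.192
tall centre [ 466.6 -188.3   48. ] len 100.2 wid 14.9 yaw 0.1864 0.3299
(array([ -2. ,   2.8, 133.3]), array([-0.0019, -0.001 ,  0.0021]))
```

```bash
python3 -m inch '[[[-2,2.6,40,0,0,0,40],[-2,2.6,80,0,0,0,40],[-2,2.6,108,0,0,0,40],[-2,2.6,122,0,0,0,40],[-2,2.6,130,0,0,0,40],[-2,2.6,132.5,0,0,0,40],[-2,2.6,132.5,0,0,0,40],[-2,2.6,132.5,0,0,0,25],[-2,2.6,132.5,0,0,0,10],[-2,2.6,132.5,0,0,0,3],[-2,2.6,132.5,0,0,0,3],[-2,2.6,132.5,0,0,0,3],[-2,2.6,132.5,0,0,0,3]]]'
```

```text
t: 8.0
ee_pos: [549.9, -173.4, 40.5]
orientation: [1.998, 2.424, 0.0]
ft_force: [-1.4, 0.3, 6.5]
width: 11.9
grasp_force: 29.8
```

```bash
python3 -m inch '[[[0,0,-4,0,0,0,3],[0,0,-12,0,0,0,3],[0,0,-25,0,0,0,3],[0,0,-60,0,0,0,3],[0,0,-100,0,0,0,3],[0,0,-140,0,0,0,3],[0,0,-160,0,0,0,3],[0,0,-160,0,0,0,3],[0,0,-160,0,0,0,3]]]'
python3 - <<'E'
from h import *
d=pickle.load(open("d0.pkl","rb"));t=cam(d["top"])
S=1.5625
f=cv2.cvtColor(d["top"]["frame"],cv2.COLOR_RGB2BGR)[128:232,124:218]
cv2.imwrite("pics/t0c.png",cv2.resize(f,None,fx=5.5,fy=5.5,interpolation=cv2.INTER_CUBIC))
# pose above tray mat to look: camera sits 77 mm along tool x; tool x heading pi/2+yh
print(row([525,225,200],0.11))
E
```

```text
t: 8.9
ee_pos: [549.4, -173.2, 200.1]
orientation: [1.998, 2.424, 0.0]
ft_force: [0.0, -0.0, -2.4]
width: 11.3
grasp_force: 29.7
(array([395.6,  52. ,  -0. ]), array([0.0006, 0.0003, 0.082 ]))
```

```bash
python3 -m inch '[[[45,8,0,0,0,0.01,3],[90,16,0,0,0,0.02,3],[138,25,0,0,0,0.03,3],[186,33,0,0,0,0.04,3],[234,42,0,0,0,0.05,3],[282,50,0,0,0,0.06,3],[325,57,0,0,0,0.07,3],[355,61,0,0,0,0.082,3],[368,62,0,0,0,0.082,3],[368,62,0,0,0,0.082,3],[368,62,0,0,0,0.082,3],[368,62,0,0,0,0.082,3]]]'
python3 - <<'E'
from h import *
from workcell import status,optics
o=status.get_obs();im=optics.get_image("wrist");print(o["t"],np.round(o["ee_pos"],1))
pickle.dump((o,im),open("w3.pkl","wb"))
f=cv2.cvtColor(im["frame"],cv2.COLOR_RGB2BGR);cv2.imwrite("pics/w3.png",cv2.resize(f,(800,600),interpolation=cv2.INTER_CUBIC))
E
```

```text
t: 10.1
ee_pos: [540.2, 198.2, 199.4]
orientation: [-2.097, -2.339, 0.002]
ft_force: [-0.2, -0.1, -1.9]
width: 11.8
grasp_force: 29.7
10.1 [540.2 198.2 199.4]
```

View pics/w3.png

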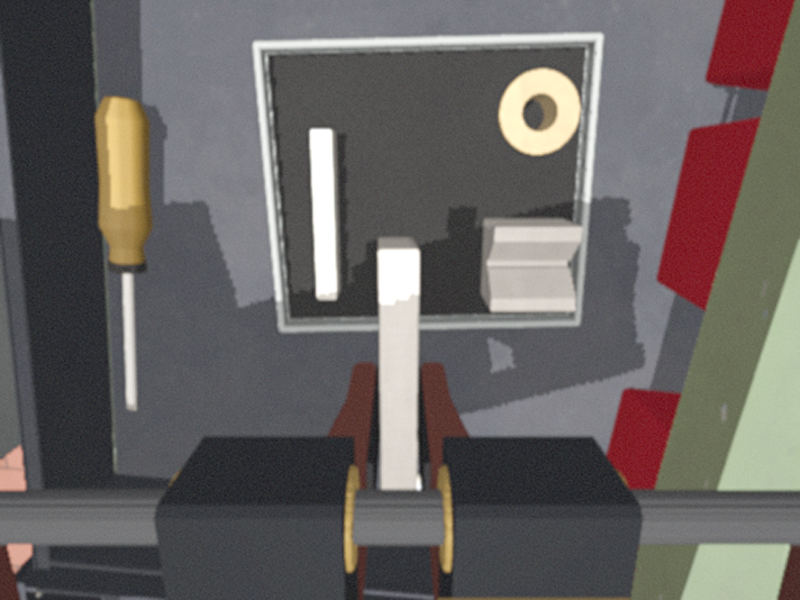

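The twin's top runs from (320,129) to (327,299), with the mat clear on its far side. The V-block is at (530,265), the bushing at (540,112), and the held low bar at (398,240) to (398,490).

```bash
python3 - <<'E'
from h import *
o,im=pickle.load(open("w3.pkl","rb"));c=cam(im,o)
g=cv2.cvtColor(im["frame"],cv2.COLOR_RGB2GRAY)
for r in(90,110,130,150,170,185):print(r,g[r,194:220].tolist())
for cc in(204,208,211):print(cc,g[78:90,cc].tolist(),g[184:198,cc].tolist())
m=(g>200).astype(np.uint8);n,l,s,_=cv2.connectedComponentsWithStats(m)
k=l[140,207];print(s[k]);pts=np.argwhere(l==k)[:,::-1].astype(np.float32)
w=hit(c,pts,28)[:,:2].astype(np.float32);print(cv2.minAreaRect(w),w.mean(0))
tr=hit(c,np.array([(255,44),(601,36),(579,325),(280,330)])/1.5625,20);fit(tr,"tray")
E
```

```text
90 [87, 75, 78, 111, 212, 255, 255, 255, 255, 255, 255, 255, 255, 255, 255, 255, 255, 255, 226, 150, 111, 89, 59, 57, 51, 58]
110 [74, 83, 82, 76, 112, 218, 255, 255, 255, 255, 255, 255, 255, 255, 255, 255, 255, 255, 255, 204, 138, 103, 84, 56, 50, 52]
130 [82, 86, 88, 75, 76, 118, 224, 255, 255, 255, 255, 255, 255, 255, 255, 255, 255, 255, 255, 236, 162, 115, 89, 62, 55, 49]
150 [84, 87, 78, 89, 79, 83, 147, 233, 255, 255, 255, 255, 255, 255, 255, 255, 255, 255, 255, 255, 223, 149, 113, 85, 58, 52]
170 [82, 82, 84, 76, 80, 73, 97, 174, 247, 255, 255, 255, 255, 255, 255, 255, 255, 255, 255, 255, 243, 180, 124, 97, 68, 53]
185 [75, 78, 82, 84, 75, 65, 59, 97, 209, 255, 255, 255, 255, 255, 255, 255, 255, 255, 255, 255, 255, 221, 143, 99, 75, 60]
204 [84, 79, 77, 108, 197, 255, 255, 255, 255, 255, 255, 255] [255, 255, 255, 255, 245, 229, 212, 172, 110, 61, 54, 58, 52, 59]
208 [82, 86, 76, 112, 195, 255, 255, 255, 255, 255, 255, 255] [255, 255, 255, 255, 241, 222, 213, 184, 124, 61, 51, 55, 56, 60]
211 [79, 78, 76, 98, 168, 233, 255, 255, 255, 255, 255, 255] [255, 255, 255, 239, 223, 222, 214, 189, 127, 57, 53, 60, 54, 60]
[ 198   83   18  108 1520]
((491.6138916015625, 233.69863891601562), (13.072965621948242, 98.23027038574219), 6.014555931091309) [491.38922 235.92851]
tray centre [552.6 252.8  20. ] len 168.5 wid 192.7 yaw 0.1301 0.1271
```

```bash
python3 - <<'E'
from h import *
print(row([528.2,237.8,38],0.105))
E
```

```text
(array([ 40.7,  -7.7, 161.6]), array([-0.0006,  0.0004,  0.0033]))
```

```bash
python3 -m inch '[[[25,-5,10,0,0,0.003,3],[40.7,-7.7,30,0,0,0.003,3],[40.7,-7.7,60,0,0,0.003,3],[40.7,-7.7,95,0,0,0.003,3],[40.7,-7.7,125,0,0,0.003,3],[40.7,-7.7,145,0,0,0.003,3],[40.7,-7.7,155,0,0,0.003,3],[40.7,-7.7,159,0,0,0.003,3],[40.7,-7.7,161,0,0,0.003,3],[40.7,-7.7,161,0,0,0.003,3]]]'
```

```text
t: 11.15
ee_pos: [528.9, 239.4, 39.7]
orientation: [2.099, 2.336, 0.002]
ft_force: [0.2, 0.1, -1.2]
width: 12.0
grasp_force: 29.7
```

```bash
python3 -m inch '[[[0,0,0.8,0,0,0,3],[0,0,1.5,0,0,0,3],[0,0,2.1,0,0,0,3],[0,0,2.5,0,0,0,3],[0,0,2.8,0,0,0,3],[0,0,2.8,0,0,0,3]]]'
```

```text
t: 11.75
ee_pos: [528.3, 239.4, 36.5]
orientation: [2.099, 2.337, 0.001]
ft_force: [-1.3, -0.8, 4.6]
width: 11.6
grasp_force: 29.8
```

```bash
python3 -m inch '[[[0,0,-0.2,0,0,0,14],[0,0,-0.2,0,0,0,17],[0,0,-0.2,0,0,0,20],[0,0,-0.2,0,0,0,23],[0,0,-0.2,0,0,0,23],[0,0,-8,0,0,0,23],[0,0,-25,0,0,0,23],[0,0,-65,0,0,0,23],[0,0,-110,0,0,0,23],[0,0,-150,0,0,0,30],[0,0,-165,0,0,0,30],[0,0,-165,0,0,0,30],[0,0,-165,0,0,0,30]]]'
python3 - <<'E'
from h import *
from workcell import status,optics
o=status.get_obs();im=optics.get_image("wrist");print(o["t"],np.round(o["ee_pos"],1))
pickle.dump((o,im),open("w4.pkl","wb"))
f=cv2.cvtColor(im["frame"],cv2.COLOR_RGB2BGR);cv2.imwrite("pics/w4.png",cv2.resize(f,(800,600),interpolation=cv2.INTER_CUBIC))
c=cam(im,o);g=cv2.cvtColor(im["frame"],cv2.COLOR_RGB2GRAY)
n,l,s,_=cv2.connectedComponentsWithStats((g>200).astype(np.uint8))
for k in range(1,n):
    if s[k][4]>300:
        w=hit(c,np.argwhere(l==k)[:,::-1].astype(float),28)[:,:2].astype(np.float32);print(s[k],cv2.minAreaRect(w))
print(row([467,-188,200],0.19))
E
```

```text
t: 13.05
ee_pos: [527.5, 239.0, 200.1]
orientation: [-2.099, -2.337, 0.002]
ft_force: [-0.4, 0.7, -0.1]
width: 26.1
grasp_force: 0.0
13.05 [527.5 239.  200.1]
[ 174   72  215  134 1895] ((547.7801513671875, 278.9433288574219), (190.3177947998047, 118.77999114990234), 7.455158233642578)
[ 326   96   50   49 1530] ((607.9402465820312, 305.2265319824219), (43.34975814819336, 44.49302291870117), 72.4197769165039)
[ 85 112  15  48 573] ((372.70892333984375, 265.4508361816406), (43.78190612792969, 12.913192749023438), 88.60260772705078)
[ 248  127   14  102 1281] ((527.1077880859375, 240.51522827148438), (12.263080596923828, 99.63871765136719), 6.3857855796813965)
[ 209  130   16  102 1335] ((491.03216552734375, 233.69937133789062), (13.231372833251953, 100.20889282226562), 5.319335460662842)
[ 318  190   60   52 2276] ((621.274169921875, 213.26475524902344), (56.55257034301758, 53.670719146728516), 6.0968732833862305)
[ 93 216   7  70 371] ((373.2271423339844, 147.80670166015625), (78.28937530517578, 5.463676929473877), 89.58919525146484)
[ 479  217   33   96 1661] ((785.6812744140625, 171.2706298828125), (33.910823822021484, 111.90880584716797), 18.258087158203125)
[ 454  349   50   35 1404] ((805.5363159179688, 49.37696838378906), (48.3045654296875, 47.714820861816406), 6.140696048736572)
[  7 353  29  17 348] ((284.69287109375, 0.85931396484375), (30.580585479736328, 21.520462036132812), 1.4662611484527588)
(array([-418. , -105.4,   -0. ]), array([-0.0028,  0.0007, -0.083 ]))
```

View pics/w4.png

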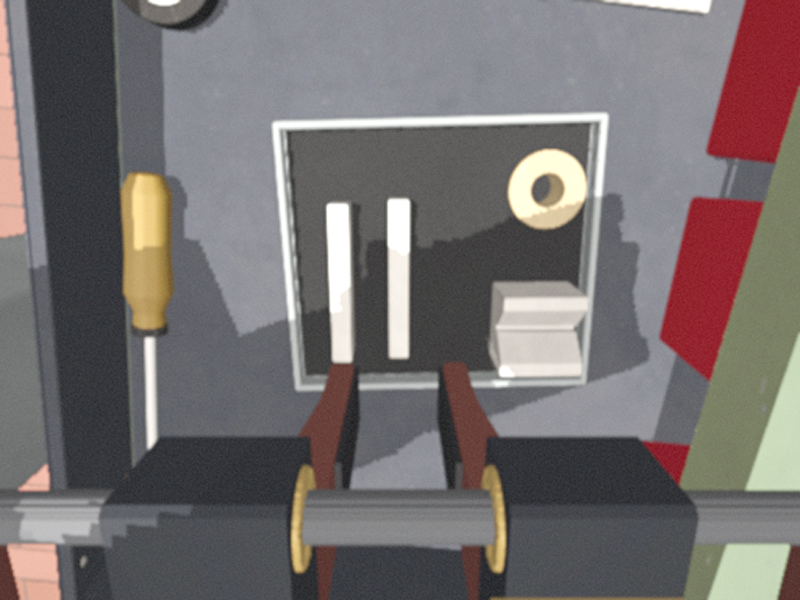

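The low bar stands on edge at (398,200) to (398,358), parallel to the twin at (340,203) to (342,360). The centres are 36 mm apart, and the twin, V-block and bushing haven't moved. Next I go back for the tall bar.

```bash
python3 -m inch '[[[-45,-11,0,0,0,-0.01,40],[-92,-23,0,0,0,-0.02,40],[-140,-35,0,0,0,-0.03,40],[-188,-47,0,0,0,-0.04,40],[-236,-59,0,0,0,-0.05,40],[-284,-71,0,0,0,-0.06,40],[-332,-83,0,0,0,-0.07,40],[-375,-95,0,0,0,-0.083,40],[-405,-102,0,-0.003,0.001,-0.083,40],[-418,-105.4,0,-0.003,0.001,-0.083,40],[-418,-105.4,0,-0.003,0.001,-0.083,40],[-418,-105.4,0,-0.003,0.001,-0.083,40],[-418,-105.4,0,-0.003,0.001,-0.083,40]]]'
python3 - <<'E'
from h import *
print(row([466.5,-187.6,47.5],0.19))
E
```

```text
t: 14.4
ee_pos: [468.0, -186.1, 200.6]
orientation: [1.999, 2.424, 0.004]
ft_force: [0.3, -0.3, -0.6]
width: 35.2
grasp_force: 0.0
(array([ -1.5,  -2.1, 153.1]), array([ 0.0021, -0.0018,  0.0015]))
```

```bash
python3 -m inch '[[[-1.5,-1.7,30,0.002,-0.002,0,40],[-1.5,-1.7,70,0.002,-0.002,0,40],[-1.5,-1.7,110,0.002,-0.002,0,40],[-1.5,-1.7,135,0.002,-0.002,0,40],[-1.5,-1.7,147,0.002,-0.002,0,40],[-1.5,-1.7,152,0.002,-0.002,0,40],[-1.5,-1.7,152.8,0.002,-0.002,0,40],[-1.5,-1.7,152.8,0.002,-0.002,0,25],[-1.5,-1.7,152.8,0.002,-0.002,0,10],[-1.5,-1.7,152.8,0.002,-0.002,0,5],[-1.5,-1.7,152.8,0.002,-0.002,0,5],[-1.5,-1.7,152.8,0.002,-0.002,0,5],[-1.5,-1.7,152.8,0.002,-0.002,0,5]]]'
```

```text
t: 15.7
ee_pos: [467.5, -189.4, 49.2]
orientation: [1.999, 2.42, 0.001]
ft_force: [-1.8, 0.3, 7.2]
width: 15.8
grasp_force: 30.0
```

```bash
python3 -m inch '[[[0,0,-5,0,0,0,5],[0,0,-15,0,0,0,5],[0,0,-27,0,0,0,5],[0,0,-34,0,0,0,5],[0,0,-36,0,0,0,5],[0,5,-36,0,0,0,5],[0,17,-36,0,0,0,5],[1,32,-36,0,0,0,5],[2,46,-36,0,0,0,5],[2,56,-36,0,0,0,5],[2,59.7,-36,0,0,0,5],[2,59.7,-33,0,0,0.0,5],[2,59.7,-29,0,0,0,5],[2,59.7,-25,0,0,0,5],[2,59.7,-24,0,0,0,5],[2,59.7,-24,0,0,0,5]]]'
python3 - <<'E'
from h import *
from workcell import status,optics
o=status.get_obs();im=optics.get_image("wrist");print(o["t"],np.round(o["ee_pos"],2),R.from_rotvec(o["orientation"]).as_matrix().round(4))
p=o["ee_pos"];print("across",p[0]*.982+p[1]*.189)
pickle.dump((o,im),open("w5.pkl","wb"))
f=cv2.cvtColor(im["frame"],cv2.COLOR_RGB2BGR)[100:270,170:340];cv2.imwrite("pics/w5.png",cv2.resize(f,(595,595),interpolation=cv2.INTER_CUBIC))
E
```

```text
t: 17.3
ee_pos: [524.8, -175.9, 72.0]
orientation: [2.001, 2.421, -0.0]
ft_force: [-0.6, -0.2, -4.2]
width: 15.5
grasp_force: 29.9
17.3 [ 524.81 -175.91   71.98] [[-1.885e-01  9.821e-01  4.000e-04]
 [ 9.821e-01  1.885e-01 -6.000e-04]
 [-7.000e-04  3.000e-04 -1.000e+00]]
across 482.1161252507074
```

View pics/w5.png

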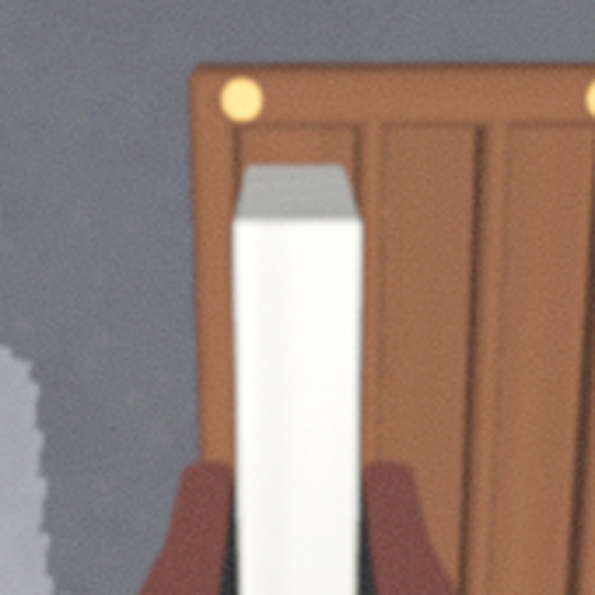

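The held bar's end face has its lower edge at x 245–343 px (row 165), inside the front slot at x 238–360 px (row 130). The bar needs about 0.8 mm more toward the far side. I'll check the offset along the slot numerically.

```bash
python3 - <<'E'
from h import *
o,im=pickle.load(open("w5.pkl","rb"));c=cam(im,o)
g=lambda a,z:hit(c,np.array(a)/3.5+[170,100]-.4,z)
ex=np.array([.982,.1885,0]);ey=np.array([-.1885,.982,0])
for n,a,z in(("bar",[(245,165),(343,165)],22.8),("bartop",[(235,218),(360,218)],70.8),("slot",[(238,127),(360,124)],18),("stud",[(241,100)],18),("stand",[(190,70)],18)):
    q=g(a,z);print(n,(q@ex).round(1),(q@ey).round(1))
E
```

```text
bar [473.6 489.6] [-221.3 -221.3]
bartop [474.4 489.9] [-221.1 -221.2]
slot [472.3 492.5] [-215.7 -215.2]
stud [472.9] [-211.3]
stand [464.6] [-206.5]
```

```bash
python3 -m inch '[[[0.5,0.6,0,0,0,0,5],[0.5,0.6,2,0,0,0,5],[0.5,0.6,4,0,0,0,5],[0.5,0.6,6.5,0,0,0,5],[0.5,0.6,9,0,0,0,5],[0.5,0.6,11,0,0,0,5],[0.5,0.6,12.5,0,0,0,5],[0.5,0.6,13.5,0,0,0,5],[0.5,0.6,13.5,0,0,0,5]]]'
```

```text
t: 18.25
ee_pos: [525.7, -175.2, 58.7]
orientation: [2.0, 2.421, -0.0]
ft_force: [0.4, 0.1, -4.0]
width: 15.9
grasp_force: 29.9
```

```bash
python3 -m inch '[[[0,0,0.4,0,0,0,5],[0,0,0.8,0,0,0,5],[0,0,1.2,0,0,0,5],[0,0,1.6,0,0,0,5],[0,0,1.6,0,0,0,5]]]'
```

```text
t: 18.75
ee_pos: [525.9, -175.2, 57.3]
orientation: [2.0, 2.421, 0.0]
ft_force: [-0.8, 0.9, -2.9]
width: 15.8
grasp_force: 29.9
```

```bash
python3 -m inch '[[[0,0,0.3,0,0,0,5],[0,0,0.6,0,0,0,5],[0,0,0.9,0,0,0,5],[0,0,0.9,0,0,0,5]]]'
```

```text
t: 19.15
ee_pos: [525.9, -175.3, 57.3]
orientation: [2.0, 2.421, 0.0]
ft_force: [-3.8, 1.8, 8.9]
width: 15.9
grasp_force: 30.0
```

The bar is on the slot floor: its bottom is at about 8 mm and the force has turned upward. I'll release it and check.

```bash
python3 -m inch '[[[0,0,0.3,0,0,0,18],[0,0,0.3,0,0,0,21],[0,0,0.3,0,0,0,25],[0,0,0.3,0,0,0,30],[0,0,0.3,0,0,0,34],[0,0,-10,0,0,0,34],[0,0,-30,0,0,0,34],[0,0,-70,0,0,0,34],[0,0,-110,0,0,0,34],[0,0,-140,0,0,0,34],[0,0,-150,0,0,0,34],[0,0,-150,0,0,0,34],[0,0,-150,0,0,0,34]]]'
python3 - <<'E'
from h import *
from workcell import status,optics
o=status.get_obs();im=optics.get_image("wrist");t=optics.get_image("top")
pickle.dump((o,im,t),open("w6.pkl","wb"))
f=cv2.cvtColor(im["frame"],cv2.COLOR_RGB2BGR)[90:250,190:340];g=cv2.cvtColor(t["frame"],cv2.COLOR_RGB2BGR)[110:290,60:480]
f=cv2.resize(f,None,fx=2.2,fy=2.2,interpolation=cv2.INTER_CUBIC)
g=cv2.resize(g,(460,197),interpolation=cv2.INTER_CUBIC)
out=np.zeros((max(f.shape[0],197),f.shape[1]+460,3),np.uint8);out[:f.shape[0],:f.shape[1]]=f;out[:197,f.shape[1]:]=g
cv2.imwrite("pics/w6.png",out)
E
```

```text
t: 20.45
ee_pos: [524.9, -174.9, 205.3]
orientation: [2.001, 2.422, -0.001]
ft_force: [0.1, 0.3, -1.0]
width: 30.3
grasp_force: 0.0
```

View pics/w6.png

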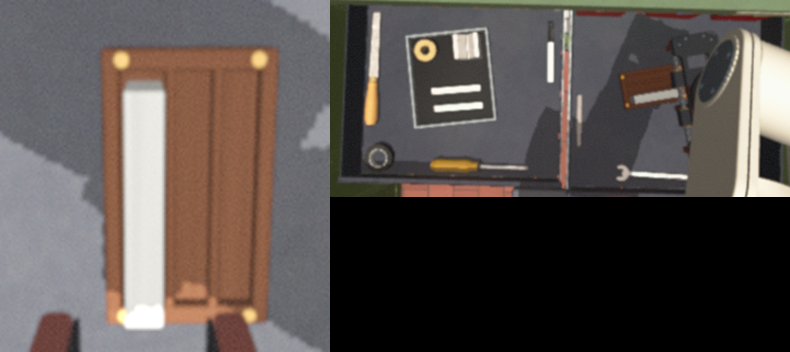

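The tall bar is fully down in the front slot, from (144,85) to (144,327). In the top view, the low bar at (455,90) stands beside its twin at (458,107), and the rest of the tray is unchanged. I'm handing it in.

```bash
python3 -c "
from workcell import ctrl
print(ctrl.close_job())"
```

```text
the job is handed in; nothing more can be done
None
```

The job is done and handed in at about 20.5 s: the low parallel stands on edge beside its twin (centres 36 mm apart, parallel within about 1°), the tall one is back down on the floor of the front slot, and the other things in the tray look unmoved.

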